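# Lock the large casting mould with its swing strap

## Robot

A 6-joint arm with a two-finger parallel gripper is mounted at the origin on the work surface. World frame = base frame: x ahead of the robot, y to its left, z up, the work surface at z = 0. Lengths are in m, angles in rad, forces in N, time in s.
With the tool pointing down it reaches from about 0.35 to 0.975 m from the base axis. Payload 4.9 kg.
Tool frame: the origin (TCP) lies between the finger pads; the fingertips stand 22 mm ahead of it and the grasp point (between the pads) lies 3 mm ahead of it; z points along the fingers, y is the line along which they close (so a half turn about z gives the same grasp; the last joint's range is limited). The gripper opens to 85 mm and grips with 20 to 120 N. Pads are 22 mm wide; open, the fingers measure 114 mm over their backs; the gripper's body (76 mm by 85 mm) begins 54 mm behind the grasp point. The pads swing forward as they close: fully open they stand 13 mm farther back than shut.
Start: joints at [-1.377, 0.053, 1.613, -0, 1.476, -0.119], TCP at [0.192, -0.595, 0.228] pointing down, gripper open.
Joint ranges: [-3.01, 3.01], [-1.01, 2.22], [0.06, 2.58], [-1.02, 4.17], [0.09, 2.62], [-3.14, 3.14]. Speed limits (rad/s): [2.57, 2.57, 3.14, 3.14, 3.14, 3.14].

## Interface

Orientations are given as a unit quaternion [w, x, y, z].
In Python, from plant import state, grab_frame, get_calibration, job_done, recognise, regions_of gives the robot as it stands.
- The arm moves only by the tool apply_moves, never from a script. Its argument "targets" is a list of rows, each an object with "translation": the shift along the tool's x, y, z normalised to -1 to 1, where 1 is 100 mm, a list of three; "twist": the turn about the tool's z normalised to -1 to 1, where 1 is 0.1 rad; "hand": the opening, from 0 (shut) to 1 (fully open). A call has 1 to 8 rows; each row shifts and turns the commanded pose from where the row before left it, along the tool's axes as they then stand; what a row does not reach is not made up. A row lasts 1/10 s, in which the tool goes at most 50 mm and 8.59 degrees, less where a joint would pass 70% of its speed; a pose out of reach is approached as far as the arm can. A call with a number of a shift or a turn outside -1 to 1 is refused whole. A call with a gripper value outside its range is refused whole. The fingers move at their own pace and stop on an object; the grip force is fixed at half the most. Time passes only in rows, so rows that do not move let the fingers close. It gives the time, the measured TCP pose, the force, the opening and the grip force at its end, in the units of the state.
- state(): the state, without advancing time (a new reading comes with each control period).
- grab_frame(name): name is "scene" or "top"; returns the picture (480x640x3 uint8, red, green, blue); there is no depth.
- get_calibration(name): a dict with "camera_matrix" (3x3 intrinsics, pixels), "pose" (4x4, takes a point from camera to world coordinates). Camera axes: x right, y up, looking along -z (the intrinsics and any distortion apply to the point x, -y, -z); pixel columns grow to the right and rows downward; lengths in m; the calibration is good to about 2 mm. A picture is of the moment at which its call begins. get_calibration takes no time and is no camera call.
- job_done(): hands the job in; it is judged then, once.
Trained networks look in the newest picture that a camera, given by its name, has taken for a name from the list of things; names that differ only in an ending like _2 or _b are one class to them, and where a whole thing is asked for, a point or a joint stands for the part that bears it (a point fixed in the world has none). Each returns a list of dicts, best first, with "score" (0 to 1); they miss things now and then, are a little off and sometimes report something else, mostly with a low value. They report only what shows in the picture. A call takes as long as a camera call. They do not tell look-alikes from the thing itself.
- recognise(camera, query): "point" ([x, y, z] in m, in world coordinates, good to about 4 mm: the middle of the surface that is visible of it).
- regions_of(camera, query): "pixels" (480x640 bool, what is visible of it).
The state is a dict: "time": time; "joint_pos": joint angles; "joint_vel": joint speeds; "joint_efforts": joint torques, N m; "tool_pos": TCP position; "tool_rot": TCP orientation; "contact_force": force on the tool from outside, world axes, zero at the start; "ft_torque": the same for the moment, N m; "gripper_width": opening from 0.0 (shut) to 1.0 (fully open); "grasp_force": force on a finger pad.
Only numpy, scipy, OpenCV 4.12 (cv2) and the standard library are available. Lean on these libraries where they do the work, as an engineer would, in place of code of your own. Each camera call takes 0.05 s, during which the arm holds its last target. There are 200 camera calls.

## Task

Two plaster casting moulds stand on the potter's bench, each with a flat steel strap swung open. Lock the larger mould: swing its strap round its pivot bolt until the slot in the strap is fully home on the mould's second bolt, and let go. Leave the smaller mould's strap open as it is.

Things in the scene. Friction and masses are not known exactly. Their poses are not given: they have to be found in the camera images.
- strap: Flat steel strap lying on the larger mould, 5 mm thick, 40 wide, 162 long, 0.26 kg. Origin: centre of its 15 mm pivot hole, at its underside; the hole sits loosely (2.5 mm play) on a fixed 10 mm headed bolt. x runs along it to the free end, z up. At x = 122 mm, y = 0 a round dark wooden knob, 24 mm across, stands 42 mm tall on the strap. It slides with light friction and stays where left.
- slot_seat (a point): Where the second bolt's axis lies in the strap's slot when fully home: x = 90, y = 3 mm in the strap's frame, at its underside. The slot is 22 mm wide, open at the strap's -y edge, its closed end at y = 8 mm. The strap starts 50 to 95 degrees anticlockwise, seen from above, of its locked position: it closes clockwise, slot mouth leading.
- catch_bolt (a point): Foot of the larger mould's second bolt, on its axis, on the mould's top, 90 mm from the pivot bolt's axis. Fixed, upright, 10 mm thick; its 23 mm washer and head span 7 to 13 mm above the mould's top (the strap slides in underneath). The mould is plaster with wooden side boards, 170 mm square overall, 75 mm high, fixed to the bench.
- small_knob (a point): Top centre of the wooden knob (18 mm across, 28 mm tall) on the smaller mould's open strap, 78 mm above the bench. That strap is loose on its bolt too and must be left where it is. The smaller mould is of the same make, 125 mm square overall, 45 mm high, also fixed.
Mind the look-alikes: they are no part of the job. Leave any green or purple look-alike of the strap alone.

How it is judged:
At the end, for the whole second after the job is handed in: The larger mould's strap lies flat (within 10 degrees) and at rest with the second bolt inside its slot, the slot's seat within 15 mm of the bolt, and the smaller mould's knob is within 20 mm of where it started (horizontal distance between slot_seat and catch_bolt below 0.015 m and distance between slot_seat and catch_bolt below 0.017 m and angle between strap's own z axis and vertical below 0.17 rad and linear speed of strap below 0.02 m/s and distance of small_knob from where it was at the start of the episode below 0.02 m); the robot touches nothing.
It fails at once if the smaller mould's strap is swung (its knob moves more than 20 mm) (distance of small_knob from where it was at the start of the episode above 0.02 m).
It also fails if it takes over 40 s, if anything falls off the work surface, if the arm or the gripper's body presses on something with over 40 N, if the wrist force passes 120 N, or if a joint passes its speed limit or range.

## Working session

There is one attempt and no reset: what is moved stays moved. The work goes in short steps, Python scripts to look and compute and a tool call to move; the robot and the scene stay as the last step left them, time stands still between calls to the robot, and variables do not carry over. Pictures are saved under pics/ and viewed, at most 10 in all, crops included, and the job is handed in when it is done.

Besides the shell and the picture viewer there is one more tool, called as name(argument=value, ...) on one line, values as JSON. apply_moves: Moves the arm, as the interface text tells. Its arguments: {"type":"object","properties":{"targets":{"type":"array"}},"required":["targets"]}

```bash
mkdir -p pics; python3 - <<'E'
from plant import *
import cv2,numpy as np
for c in("scene","top"):
    f=grab_frame(c); cv2.imwrite(f"pics/{c}0.png",f[...,::-1])
    k=get_calibration(c); print(c,np.round(k["camera_matrix"],1).tolist(),np.round(k["pose"],4).tolist())
    for q in("strap","catch_bolt","small_knob","slot_seat"):
        try:
            for r in recognise(c,q)[:4]: print(q,round(r["score"],2),np.round(r["point"],3))
        except Exception as e: print(q,e)
s=state();print(s["time"],s["tool_pos"],s["tool_rot"])
E
```

```text
scene [[458.2, 0.0, 314.9], [0.0, 458.2, 243.9], [0.0, 0.0, 1.0]] [[0.281, -0.675, 0.6822, 1.184], [0.9595, 0.2109, -0.1866, -0.3225], [-0.0179, 0.7071, 0.7069, 0.8532], [0.0, 0.0, 0.0, 1.0]]
strap 0.93 [ 0.299 -0.241  0.004]
strap 0.75 [ 0.494 -0.187  0.078]
strap 0.72 [ 0.352 -0.008  0.004]
strap 0.59 [ 0.493 -0.425  0.003]
catch_bolt 0.96 [ 0.566 -0.208  0.079]
small_knob 0.67 [0.499 0.197 0.052]
slot_seat 0.85 [ 0.289 -0.451  0.01 ]
slot_seat 0.71 [ 0.493 -0.188  0.082]
slot_seat 0.66 [ 0.299 -0.242  0.005]
slot_seat 0.56 [ 0.354 -0.003  0.006]
top [[448.5, 0.0, 321.3], [0.0, 448.5, 235.2], [0.0, 0.0, 1.0]] [[-0.0087, 0.9959, -0.0898, 0.367], [-0.9999, -0.0091, -0.0045, -0.1178], [-0.0053, 0.0897, 0.996, 1.0245], [0.0, 0.0, 0.0, 1.0]]
strap 0.77 [ 0.484 -0.436  0.003]
strap 0.74 [ 0.3   -0.247  0.002]
strap 0.66 [ 0.489 -0.195  0.081]
strap 0.65 [ 0.28  -0.44   0.005]
catch_bolt 0.75 [ 0.51  -0.198  0.077]
catch_bolt 0.45 [ 0.487 -0.188  0.083]
small_knob 0.61 [0.493 0.188 0.049]
slot_seat 0.83 [ 0.285 -0.442  0.006]
slot_seat 0.8 [ 0.486 -0.427  0.005]
slot_seat 0.7 [ 0.352 -0.008  0.007]
slot_seat 0.57 [ 0.488 -0.19   0.083]
0.5 [ 0.192328   -0.59462151  0.22814804] [-6.31310704e-05  9.87795365e-01  1.55757225e-01  2.33732291e-06]
```

View pics/top0.png

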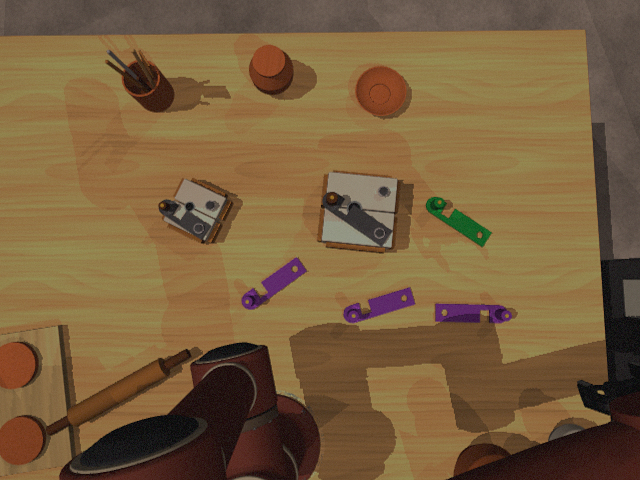

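View pics/scene0.png

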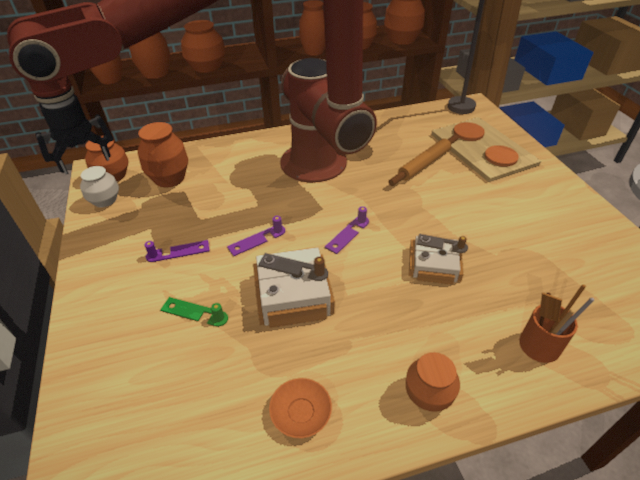

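The top view shows the larger mould at about (360,212): pivot bolt near (379,233), catch bolt near (384,190) and knob top near (332,198). The smaller mould is at (198,210). Green and purple straps lie on the bench as look-alikes.

```bash
cat > h.py <<'E'
from plant import *
import cv2,numpy as np
def at(c,u,v,z):
    k=get_calibration(c);P=np.array(k["pose"]);K=np.array(k["camera_matrix"])
    d=np.linalg.inv(K)@[u,v,1];d=P[:3,:3]@(d*[1,-1,-1]);o=P[:3,3]
    return o+d*(z-o[2])/d[2]
E
python3 - <<'E'
import cv2
from h import *
i=cv2.imread("pics/top0.png")[160:260,310:420]
cv2.imwrite("pics/c0.png",cv2.resize(i,(660,600),interpolation=cv2.INTER_CUBIC))
for n,u,v,z in(("piv",379,233,.088),("catch",384,190,.088),("knob",332,198,.122)):print(n,at("top",u,v,z).round(4))
for n,u,v,z in(("piv",266,259,.088),("catch",273,289,.088),("knob",319,260,.122)):print(n,at("scene",u,v,z).round(4))
E
```

```text
piv [ 0.4549 -0.2344  0.088 ]
catch [ 0.5461 -0.2469  0.088 ]
knob [ 0.5242 -0.1361  0.122 ]
piv [ 0.4589 -0.2414  0.088 ]
catch [ 0.5504 -0.2455  0.088 ]
knob [ 0.5285 -0.135   0.122 ]
```

View pics/c0.png

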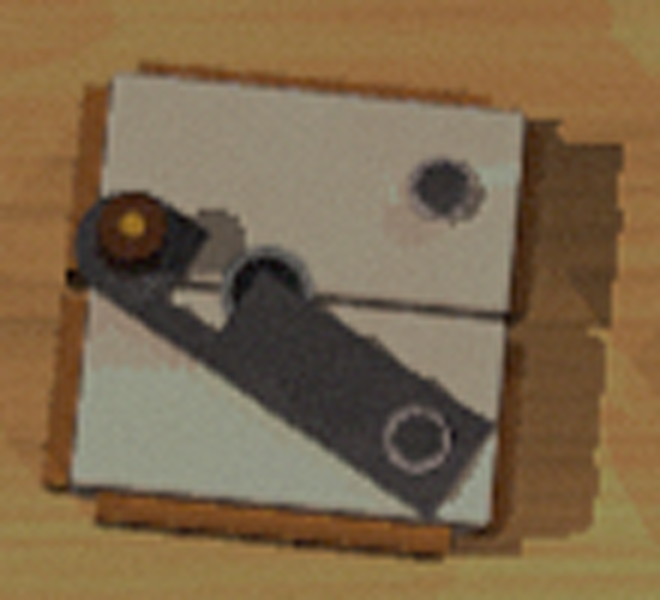

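Positions used: pivot about (0.457,-0.238), catch about (0.548,-0.246), knob about (0.526,-0.136). The strap is at +56° and locks at about -7°. I'll raise the tool and travel to above the knob.

apply_moves(targets=[{"translation": [0, 0, -0.4], "twist": 0, "hand": 1}, {"translation": [0.4, 0, -0.2], "twist": 0, "hand": 1}, {"translation": [0.4, -0.2, 0], "twist": 0, "hand": 1}, {"translation": [0.4, -0.2, 0], "twist": 0, "hand": 1}, {"translation": [0.4, -0.2, 0], "twist": 0, "hand": 1}, {"translation": [0.4, -0.2, 0], "twist": 0, "hand": 1}, {"translation": [0.4, -0.2, 0], "twist": 0, "hand": 1}, {"translation": [0.4, -0.2, 0], "twist": 0, "hand": 1}])

```text
time: 1.3
tool_pos: [0.4229, -0.3929, 0.2884]
tool_rot: [0.0, 0.988, 0.156, 0.0]
contact_force: [0.1, -0.2, -0.7]
gripper_width: 0.997
grasp_force: 0.0
```

apply_moves(targets=[{"translation": [0.4, -0.4, 0], "twist": 0, "hand": 1}, {"translation": [0.3, -0.4, 0], "twist": 0, "hand": 1}, {"translation": [0.3, -0.4, 0], "twist": 0, "hand": 1}, {"translation": [0.3, -0.4, 0], "twist": 0, "hand": 1}, {"translation": [0.3, -0.4, 0], "twist": 0, "hand": 1}, {"translation": [0, 0, 0], "twist": -0.9, "hand": 1}, {"translation": [0, 0, 0], "twist": -1, "hand": 1}, {"translation": [0, 0, 0], "twist": -1, "hand": 1}])

```text
time: 2.1
tool_pos: [0.5097, -0.1599, 0.2884]
tool_rot: [0.0, 0.954, 0.3, 0.0]
contact_force: [0.4, -0.2, 0.4]
gripper_width: 1.001
grasp_force: 0.0
```

apply_moves(targets=[{"translation": [0, 0, 0], "twist": -0.9, "hand": 1}, {"translation": [0, 0, 0], "twist": -1, "hand": 1}, {"translation": [0, 0, 0], "twist": -1, "hand": 1}, {"translation": [0, 0, 0], "twist": -0.8, "hand": 1}, {"translation": [0, 0, 0], "twist": 0, "hand": 1}, {"translation": [0, 0, 0], "twist": 0, "hand": 1}])

```text
time: 2.7
tool_pos: [0.5095, -0.1606, 0.2883]
tool_rot: [0.0, 0.884, 0.467, 0.0]
contact_force: [-0.6, -0.2, 0.0]
gripper_width: 0.999
grasp_force: 0.0
```

```bash
cat > d.py <<'E'
from h import *
from scipy.spatial.transform import Rotation as R
def go(g):
    s=state();r=R.from_quat(np.roll(s["tool_rot"],-1)).as_matrix()
    print("t",s["time"],"pos",s["tool_pos"].round(4),"xdir deg",np.degrees(np.arctan2(r[1,0],r[0,0])).round(1),"F",np.round(s["contact_force"],1),"w",s["gripper_width"])
    print("to",g,"units",(r.T@(np.array(g)-s["tool_pos"])/.1).round(3))
E
python3 -c "
from d import *
go([.526,-.136,.115])"
```

```text
t 2.7 pos [ 0.5095 -0.1606  0.2883] xdir deg 55.6 F [-0.6 -0.2  0. ] w 0.9994764924888289
to [0.526, -0.136, 0.115] units [ 0.296 -0.003  1.733]
```

apply_moves(targets=[{"translation": [0.3, 0, 0], "twist": 0, "hand": 1}, {"translation": [0, 0, 0.4], "twist": 0, "hand": 1}, {"translation": [0, 0, 0.4], "twist": 0, "hand": 1}, {"translation": [0, 0, 0.4], "twist": 0, "hand": 1}, {"translation": [0, 0, 0.3], "twist": 0, "hand": 1}, {"translation": [0, 0, 0.2], "twist": 0, "hand": 1}, {"translation": [0, 0, 0], "twist": 0, "hand": 1}])

```text
time: 3.4
tool_pos: [0.5238, -0.1348, 0.1142]
tool_rot: [-0.003, 0.884, 0.467, -0.002]
contact_force: [0.2, 0.0, -0.0]
gripper_width: 0.996
grasp_force: 0.0
```

apply_moves(targets=[{"translation": [0, 0, 0.03], "twist": 0, "hand": 0.4}, {"translation": [0, 0, 0], "twist": 0, "hand": 0.4}, {"translation": [0, 0, 0], "twist": 0, "hand": 0.4}, {"translation": [0, 0, 0], "twist": 0, "hand": 0.4}, {"translation": [0, 0, 0], "twist": 0, "hand": 0.4}])

```text
time: 3.9
tool_pos: [0.5269, -0.136, 0.1161]
tool_rot: [0.001, 0.884, 0.467, 0.001]
contact_force: [-0.3, 0.5, -0.6]
gripper_width: 0.4
grasp_force: 0.0
```

```bash
python3 -c "
from d import *
go([.526,-.136,.115])
for c in ('top','scene'): cv2.imwrite(f'pics/{c}1.png',grab_frame(c)[...,::-1])
a=cv2.resize(cv2.imread('pics/top1.png')[150:270,290:420],(400,369));b=cv2.resize(cv2.imread('pics/scene1.png')[180:330,230:370],(400,429))
cv2.imwrite('pics/m1.png',np.hstack([cv2.copyMakeBorder(a,0,60,0,0,0),b]))"
```

```text
t 3.9 pos [ 0.5269 -0.136   0.1161] xdir deg 55.7 F [-0.3  0.5 -0.6] w 0.4002617827407298
to [0.526, -0.136, 0.115] units [-0.005 -0.008  0.011]
```

View pics/m1.png

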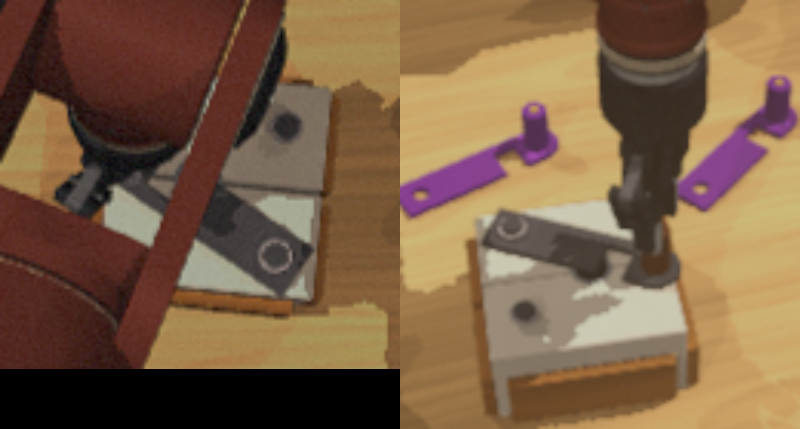

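The scene view shows the knob between the fingers, which stay clear of the strap. Now I'll swing it along the arc.

apply_moves(targets=[{"translation": [0, 0.05, 0], "twist": 0, "hand": 0.4}, {"translation": [-0.006, 0.122, 0], "twist": 1, "hand": 0.4}, {"translation": [-0.006, 0.122, 0], "twist": 1, "hand": 0.4}, {"translation": [-0.006, 0.122, 0], "twist": 1, "hand": 0.4}, {"translation": [-0.006, 0.122, 0], "twist": 1, "hand": 0.4}, {"translation": [-0.006, 0.122, 0], "twist": 1, "hand": 0.4}, {"translation": [-0.006, 0.122, 0], "twist": 1, "hand": 0.4}, {"translation": [0, 0, 0], "twist": 0, "hand": 0.4}])

```text
time: 4.8
tool_pos: [0.5761, -0.1962, 0.1151]
tool_rot: [0.0, 0.983, 0.185, 0.0]
contact_force: [0.5, 0.8, 0.5]
gripper_width: 0.402
grasp_force: 0.0
```

```bash
python3 -c "
from d import *
go([.578,-.253,.115])
for c in ('top','scene'): cv2.imwrite(f'pics/{c}2.png',grab_frame(c)[...,::-1])
a=cv2.resize(cv2.imread('pics/top2.png')[150:270,290:420],(400,369));b=cv2.resize(cv2.imread('pics/scene2.png')[180:330,230:370],(400,429))
cv2.imwrite('pics/m2.png',np.hstack([cv2.copyMakeBorder(a,0,60,0,0,0),b]))"
```

```text
t 4.8 pos [ 0.5761 -0.1962  0.1151] xdir deg 21.3 F [0.5 0.8 0.5] w 0.4017916990196034
to [0.578, -0.253, 0.115] units [-0.189  0.536  0.001]
```

View pics/m2.png

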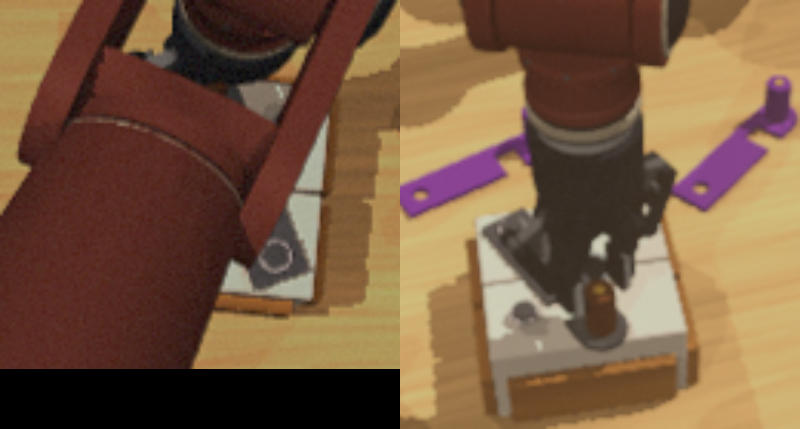

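The strap is following: the knob top is at about (300,280) in the scene image. I'll check where it sits relative to the fingers.

```bash
python3 -c "
from d import *
p=at('scene',300.4,279.7,.122);print(p); go([p[0],p[1],.115]); print(np.degrees(np.arctan2(p[1]+.238,p[0]-.457)))"
```

```text
[ 0.57097366 -0.18839888  0.122     ]
t 4.9 pos [ 0.5757 -0.1952  0.1151] xdir deg 21.5 F [-0.6  0.2  0.9] w 0.4030242132790635
to [np.float64(0.5709736610370741), np.float64(-0.1883988817352304), 0.115] units [-0.019 -0.08   0.001]
23.518582767105677
```

apply_moves(targets=[{"translation": [-0.02, 0.122, 0], "twist": 1, "hand": 0.4}, {"translation": [-0.01, 0.122, 0], "twist": 1, "hand": 0.4}, {"translation": [-0.006, 0.122, 0], "twist": 1, "hand": 0.4}, {"translation": [-0.006, 0.122, 0], "twist": 1, "hand": 0.4}, {"translation": [-0.003, 0.06, 0], "twist": 0.5, "hand": 0.4}, {"translation": [0, 0.03, 0], "twist": 0.3, "hand": 0.4}, {"translation": [0, 0, 0], "twist": 0, "hand": 0.4}])

```text
time: 5.6
tool_pos: [0.5814, -0.2522, 0.1152]
tool_rot: [-0.0, 0.999, -0.053, -0.0]
contact_force: [-0.2, 0.2, 0.4]
gripper_width: 0.398
grasp_force: 0.4
```

```bash
python3 -c "
from d import *
go([.578,-.253,.115])
for c in ('top','scene'): cv2.imwrite(f'pics/{c}3.png',grab_frame(c)[...,::-1])
a=cv2.resize(cv2.imread('pics/top3.png')[150:270,290:420],(400,369));b=cv2.resize(cv2.imread('pics/scene3.png')[180:330,230:370],(400,429))
cv2.imwrite('pics/m3.png',np.hstack([cv2.copyMakeBorder(a,0,60,0,0,0),b]))"
```

```text
t 5.6 pos [ 0.5814 -0.2522  0.1152] xdir deg -6.1 F [-0.2  0.2  0.4] w 0.39790460336539835
to [0.578, -0.253, 0.115] units [-0.033  0.011  0.002]
```

View pics/m3.png

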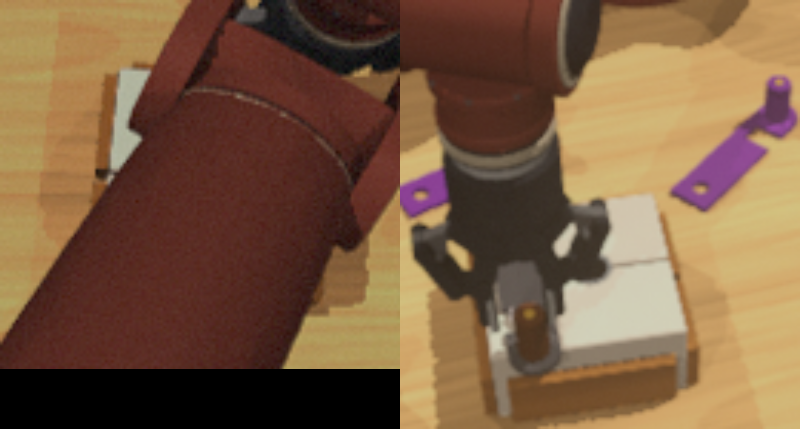

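The knob top is at about (275,288) in the scene image, nearly home, and there is no contact force yet. I'll nudge on until it meets the bolt.

apply_moves(targets=[{"translation": [-0.02, 0.03, 0], "twist": 0.2, "hand": 0.4}, {"translation": [0, 0.02, 0], "twist": 0, "hand": 0.4}, {"translation": [0, 0.02, 0], "twist": 0, "hand": 0.4}, {"translation": [0, 0, 0], "twist": 0, "hand": 0.4}])

```text
time: 6.1
tool_pos: [0.5788, -0.2596, 0.1153]
tool_rot: [0.0, 0.998, -0.064, 0.0]
contact_force: [1.3, -0.8, 0.0]
gripper_width: 0.4
grasp_force: 0.1
```

apply_moves(targets=[{"translation": [0, 0.02, 0], "twist": 0, "hand": 0.4}, {"translation": [0, 0.02, 0], "twist": 0, "hand": 0.4}, {"translation": [0, 0, 0], "twist": 0, "hand": 0.4}])

```text
time: 6.4
tool_pos: [0.5787, -0.2622, 0.116]
tool_rot: [-0.001, 0.998, -0.063, 0.0]
contact_force: [0.6, 5.8, 4.1]
gripper_width: 0.398
grasp_force: 2.9
```

The force has risen, so the strap is home against the bolt. I'll back off a little, open and retreat upward.

apply_moves(targets=[{"translation": [0, -0.06, 0], "twist": 0, "hand": 0.4}, {"translation": [0, 0, 0], "twist": 0, "hand": 0.8}, {"translation": [0, 0, 0], "twist": 0, "hand": 0.8}, {"translation": [0, 0, 0], "twist": 0, "hand": 0.8}, {"translation": [0, 0, -0.3], "twist": 0, "hand": 0.8}, {"translation": [0, 0, -0.4], "twist": 0, "hand": 0.8}, {"translation": [0, 0, -0.4], "twist": 0, "hand": 0.8}, {"translation": [0, 0, -0.4], "twist": 0, "hand": 0.8}])

```text
time: 7.2
tool_pos: [0.5787, -0.2575, 0.2665]
tool_rot: [0.0, 0.998, -0.064, -0.0]
contact_force: [1.4, -0.8, -0.1]
gripper_width: 0.804
grasp_force: 0.0
```

apply_moves(targets=[{"translation": [-0.3, 0.4, 0], "twist": 0, "hand": 0.8}, {"translation": [-0.3, 0.4, 0], "twist": 0, "hand": 0.8}, {"translation": [-0.3, 0.4, 0], "twist": 0, "hand": 0.8}, {"translation": [-0.3, 0.4, 0], "twist": 0, "hand": 0.8}, {"translation": [-0.3, 0.4, 0], "twist": 0, "hand": 0.8}, {"translation": [-0.3, 0.3, 0], "twist": 0, "hand": 0.8}, {"translation": [0, 0, 0], "twist": 0, "hand": 0.8}])

```text
time: 7.9
tool_pos: [0.3674, -0.4657, 0.2651]
tool_rot: [0.001, 0.998, -0.067, -0.001]
contact_force: [-0.3, -0.4, -0.8]
gripper_width: 0.799
grasp_force: 0.0
```

```bash
python3 -c "
from d import *
go([.578,-.253,.115])
for c in ('top','scene'): cv2.imwrite(f'pics/{c}4.png',grab_frame(c)[...,::-1])
a=cv2.resize(cv2.imread('pics/top4.png')[150:270,290:420],(400,369));b=cv2.resize(cv2.imread('pics/scene4.png')[180:330,230:370],(400,429))
cv2.imwrite('pics/m4.png',np.hstack([cv2.copyMakeBorder(a,0,60,0,0,0),b]))"
```

```text
t 7.9 pos [ 0.3674 -0.4657  0.2651] xdir deg -7.7 F [-0.3 -0.4 -0.8] w 0.7986898564210579
to [0.578, -0.253, 0.115] units [ 1.805 -2.39   1.495]
```

View pics/m4.png

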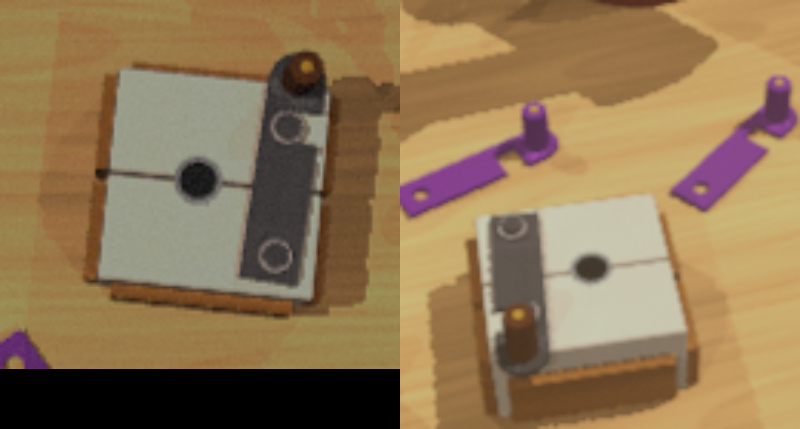

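The strap lies over the catch bolt, whose washer shows at top-crop (288,127) deep in the slot. The knob is at (305,70) and the gripper is clear of everything.

```bash
python3 -c "
from plant import *
print(job_done())"
```

```text
the job is handed in; nothing more can be done
None
```

I swung the larger mould's strap home on its second bolt and let go. The last pictures show the bolt deep in the slot. The arm never went near the smaller mould, and the job was handed in about 8 s into the 40 s limit; no verdict was returned.

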